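# Change the feed boxes over from bearings to gears

### The job

Change the packing bench over from bearings to gears: first push the gate handle of the feed box that shows a bearing, now half open, all the way shut towards the robot, then push the gate handle of the box that shows a gear away from the robot, past its half-open detent, until the gate sits at its second stop, fully open. Only push the handles with the fingers: do not grip them, never open the bearing gate any further, and leave the sample parts in their nests and the other things on the bench where they are.

Things in the scene. Friction and masses are not known exactly. Their poses are not given: they have to be found in the camera images.
- gear_gate (a joint): position of the gate of the gear box along its box's x, m: 0 shut, 0.040 half open (first detent), 0.080 fully open (second stop). A sprung ball holds it at each: leaving one takes up to about 10 N in the first 7 mm; halfway to the next it runs lightly (2 N) and stays where it is left; then 10 N again until 7 mm short of the next, where it snaps in. Starts shut.
- bearing_gate (a joint): position of the gate of the bearing box along its box's x, m: 0 shut, 0.040 half open (first detent), 0.080 fully open (second stop). A sprung ball holds it at each: leaving one takes up to about 10 N in the first 7 mm; halfway to the next it runs lightly (2 N) and stays where it is left; then 10 N again until 7 mm short of the next, where it snaps in. Starts half open.
- gear_handle (a point): centre of the upright handle on the gate of the gear box; rides with the gate. A paddle across the gate: 94 mm wide (box y), 14 mm thick (box x), flat faces front and back reaching 20 mm below and above this point, which is 99 mm above the worktop and, gate shut, at x = -30 mm in the box's frame. Axes as the box's.
- bearing_handle (a point): centre of the upright handle on the gate of the bearing box; rides with the gate. A paddle across the gate: 94 mm wide (box y), 14 mm thick (box x), flat faces front and back reaching 20 mm below and above this point, which is 99 mm above the worktop and, gate shut, at x = -30 mm in the box's frame. Axes as the box's.
- gear_box: fixed grey sheet-metal feed box, 275 x 130 mm, deck 62 mm high; a toothed spur gear lies in its nest. Origin: centre of its underside; x: the way its gate opens (about away from the robot, yaw within 0.25 rad), z up. The gate plate (top 65 mm high) slides on the deck between 8 mm rails, over a hatch in the near half. Nest: centre at x = +104.5 mm, 59 mm square, lips 6 mm high.
- bearing_box: fixed grey sheet-metal feed box, 275 x 130 mm, deck 62 mm high; a smooth ball bearing lies in its nest. Origin: centre of its underside; x: the way its gate opens (about away from the robot, yaw within 0.25 rad), z up. The gate plate (top 65 mm high) slides on the deck between 8 mm rails, over a hatch in the near half. Nest: centre at x = +104.5 mm, 59 mm square, lips 6 mm high.
- spur_gear: loose steel spur gear, 49 mm across, 18 mm high, lying in the nest of the gear box; origin at the centre of its underside
- ball_bearing: loose ball bearing ring, 47 mm across, 14 mm high, lying in the nest of the bearing box; origin at the centre of its underside
- tape_measure: tape measure, 37 x 78 x 65 mm, bystander left of the boxes
- black_marker: marker pen, 135 mm long, bystander lying between the two boxes
- vacuum_cup: black bellows suction cup with a brass fitting, 45 mm across, 43 mm high, bystander at the front left
- hex_key: bent hex key, 32 x 92 x 6 mm, bystander lying between the boxes near the front
Things that resemble listed ones, but are neither listed nor needed, are in the scene too. Leave any brown look-alike of the ball_bearing alone.

How it is judged:
By the outcome, as a careful person would: the job done as asked, in the order asked, and still so for the second after the job is handed in, with the robot touching nothing.
It also fails if it takes over 42 s, if anything falls off the work surface, if the arm or the gripper's body presses on something with over 40 N, if the wrist force passes 120 N, or if a joint passes its speed limit or range.

### The arm

A 6-joint arm with a two-finger parallel gripper is mounted at the origin on a cart in front of the work surface, level with it; the furniture and walls round the work are solid. World frame = base frame: x ahead of the robot, y to its left, z up, the work surface at z = 0. Lengths are in mm, angles in degrees, forces in N, time in s.
With the tool pointing down it reaches from about 300 to 950 mm from the base axis. Payload 3.1 kg.
Tool frame: the origin (TCP) lies at the very end of the fingers, on their centre line; the grasp point (between the pads) lies env.pinch_z behind it (env.pinch_z is the distance from the TCP to the grasp point, in mm); z points along the fingers, y is the line along which they close (so a half turn about z gives the same grasp; the last joint's range is limited). The gripper opens to 85 mm and grips with 20 to 120 N. Pads are 22 mm wide; open, the fingers measure 114 mm over their backs; the gripper's body (76 mm by 85 mm) begins 54 mm behind the grasp point. The pads swing forward as they close: fully open they stand 13 mm farther back than shut.
Start: joints at [69.345, 17.653, 93.61, -0, 68.738, -3.994], TCP at [179.225, 598.757, 231.272] pointing down, gripper open.
Joint ranges: [-175.34, 175.34], [-45.06, 112.39], [2.9, 150.54], [-68.45, 248.45], [3.09, 151.38], [-168.51, 168.51]. Speed limits (degrees/s): [159.86, 159.86, 180, 180, 180, 180].

### API

Orientations are given as [roll, pitch, yaw] about the fixed x, y, z axes, in that order (R = Rz(yaw) Ry(pitch) Rx(roll)).
In Python, from station import env, get_image, order, nets gives the robot as it stands.
- The arm moves only by the tool carry_out, never from a script. Its argument "moves" is a list of rows, each an object with "xyz": the shift along the tool's x, y, z in units of 25 mm (1.0 is 25 mm), a list of three; "twist": the turn about the tool's z in units of 6 degrees (1.0 is 6 degrees). In form: [{"xyz": [x, y, z], "twist": twist}, ...]. A call has 1 to 12 rows; each row shifts and turns the commanded pose from where the row before left it, along the tool's axes as they then stand; what a row does not reach is not made up. A row lasts 1/12 s, in which the tool goes at most 41.7 mm and 7.16 degrees, less where a joint would pass 70% of its speed; a pose out of reach is approached as far as the arm can. A call is refused whole if a number of a shift passes 1 or a number of a turn 1, either way. A call with a gripper value outside its range is refused whole. "claw" is the gripper command: -1 is shut, 1 is fully open, values between are in proportion, set as the call begins (left out, the last holds). The fingers move at their own pace and stop on an object; the grip force is fixed at half the most. Time passes only in rows, so rows that do not move let the fingers close. It gives the time, the measured TCP pose, the force, the opening and the grip force at its end, in the units of the state.
- env.state(): the state, without advancing time (a new reading comes with each control period).
- get_image(name): name is "side" or "top"; returns a dict with "frame" (480x640x3 uint8, red, green, blue), "range_z" (480x640 float32, mm along the optical axis (not along the pixel's ray), 0 where there is no reading), "fx", "fy", "cx", "cy" (pixels), "rvec" (rotation vector, rad) and "tvec" (3), from world to camera coordinates, as OpenCV has them. Camera axes: x right, y down, z forward; pixel columns grow to the right and rows downward; lengths in mm; the calibration is good to about 2 mm. A picture is of the moment at which its call begins.
- order.hand_in(): hands the job in; it is judged then, once.
Trained networks look in a picture, given as the dict that the camera call returned (one of the last four; its "shot" number tells which), for a name from the list of things; names that differ only in an ending like _2 or _b are one class to them, and where a whole thing is asked for, a point or a joint stands for the part that bears it (a point fixed in the world has none). Each returns a list of dicts, best first, with "score" (0 to 1); they miss things now and then, are a little off and sometimes report something else, mostly with a low value. They report only what shows in the picture. A call takes as long as a camera call. They do not tell look-alikes from the thing itself.
- nets.boxes_of(name, picture): "xy" ([column, row] in pixels, amid what is visible of it).
- nets.silhouettes(name, picture): "pixels" (480x640 bool, what is visible of it) and "xy" ([column, row] in pixels, amid what is visible of it).
The state is a dict: "time_s": time; "joints": joint angles; "dq": joint speeds; "joint_torque": joint torques, N m; "tcp_pos": TCP position; "ee_rot": TCP orientation; "force": force on the tool from outside, world axes, zero at the start; "moment": the same for the moment, N m; "width": finger opening in mm; "grasp_force": force on a finger pad.
Only numpy, scipy, OpenCV 4.12 (cv2) and the standard library are available. Lean on these libraries where they do the work, as an engineer would, in place of code of your own. Each camera call takes 0.05 s, during which the arm holds its last target. There are 200 camera calls.

## Working session

There is one attempt and no reset: what is moved stays moved. The work goes in short steps, Python scripts to look and compute and a tool call to move; the robot and the scene stay as the last step left them, time stands still between calls to the robot, and variables do not carry over. Pictures are saved under pics/ and viewed, at most 10 in all, crops included, and the job is handed in when it is done.

Besides the shell and the picture viewer there is one more tool, called after ">>>" as name(argument=value, ...), one argument or row to a line, values as JSON. carry_out: Moves the arm, as the interface text tells. Its arguments: {"type":"object","properties":{"moves":{"type":"array","items":{"type":"object","properties":{"xyz":{"type":"array","items":{"type":"number"}},"twist":{"type":"number"}}}},"claw":{"type":"number"}},"required":["moves"]}

```bash
mkdir -p pics
cat > h.py <<'E'
import numpy as np, cv2
from station import env,get_image,order,nets
def world(p,mask=None):
    R=cv2.Rodrigues(np.array(p["rvec"],float))[0];t=np.array(p["tvec"],float).ravel()
    v,u=np.mgrid[:480,:640];z=p["range_z"].astype(float)
    c=np.stack([(u-p["cx"])/p["fx"]*z,(v-p["cy"])/p["fy"]*z,z],-1)
    w=(c-t)@R; w[z<=0]=np.nan
    return w
E
python3 - <<'E'
from h import *
for n in("top","side"):
    p=get_image(n);cv2.imwrite(f"pics/{n}.png",p["frame"][:,:,::-1]);w=world(p)
    np.save(n+"w.npy",w)
    for k in("gear_box","bearing_box","spur_gear","ball_bearing","gear_handle"):
        for r in nets.silhouettes(k,p)[:3]:
            print(n,k,round(r["score"],2),np.round(r["xy"]),np.round(np.nanmedian(w[r["pixels"]],0)),r["pixels"].sum())
print(env.state(),env.pinch_z)
E
```

```text
top gear_box 0.89 [428. 258.] [525.  33.  63.] 10207
top bearing_box 0.92 [267. 277.] [499. 325.  63.] 9892
top spur_gear 0.58 [439. 199.] [637.   6.  74.] 522
top ball_bearing 0.88 [269. 215.] [613. 326.  75.] 455
top ball_bearing 0.82 [254. 180.] [700. 366.  13.] 460
top gear_handle 0.87 [424. 289.] [468.  37.  65.] 2802
top gear_handle 0.23 [270. 286.] [479. 325.  65.] 2731
side gear_box 0.63 [364. 218.] [505.  73.  57.] 4901
side gear_box 0.39 [328. 258.] [505. 329.  66.] 1331
side bearing_box 0.61 [327. 276.] [492. 380.  58.] 7931
side bearing_box 0.42 [365. 218.] [503.  73.  57.] 4773
side spur_gear 0.57 [322. 199.] [635.  16.  73.] 186
side ball_bearing 0.78 [274. 248.] [612. 335.  75.] 274
side ball_bearing 0.51 [234. 279.] [699. 375.  12.] 297
side gear_handle 0.8 [375. 205.] [496.  37.  67.] 876
{'time_s': 0.6, 'joints': array([ 6.93453812e+01,  1.76507723e+01,  9.36085572e+01, -3.04818780e-04,
        6.87405520e+01, -3.99406241e+00]), 'dq': array([-0.02291941,  0.05386961, -0.13370045, -0.06679502,  0.06310927,
       -0.02554384]), 'joint_torque': array([-2.43511804e-04, -4.14986622e+01, -2.76894236e+01, -1.32270122e-05,
        1.16826879e-03, -6.77016885e-06]), 'tcp_pos': array([179.22337238, 598.75741318, 231.30513482]), 'ee_rot': array([1.79999902e+02, 2.91639578e-04, 1.63339554e+02]), 'force': array([-1.11953196,  0.21604992,  0.16328555]), 'moment': array([ 0.01822984,  0.00932371, -0.00733311]), 'grasp_force': 0.0, 'width': 85.6595023975424} 18.700000000000003
```

View pics/top.png

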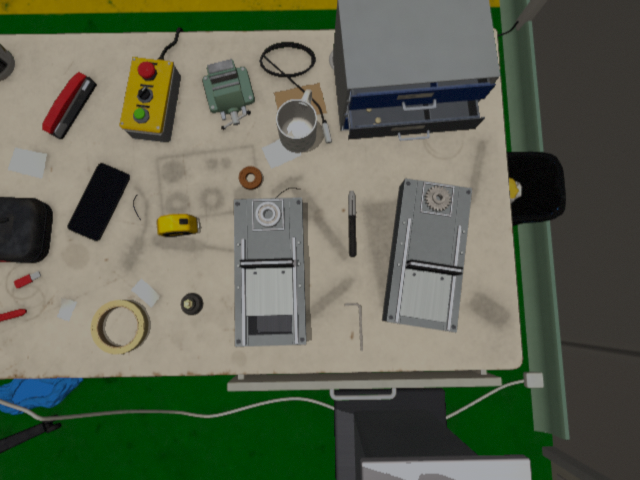

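View pics/side.png

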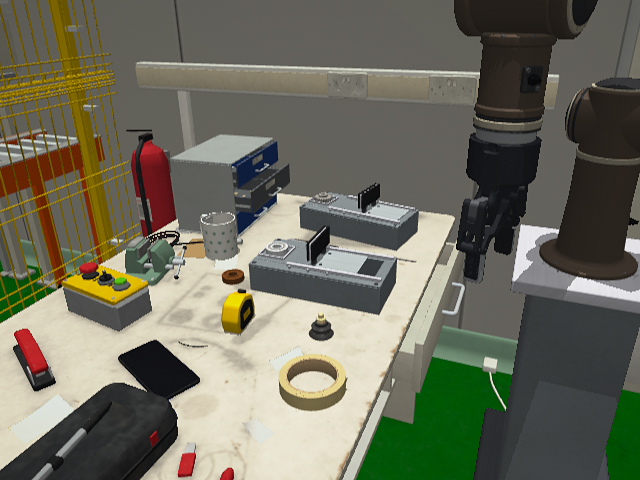

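Run:
```python
from h import *
p=get_image("top");w=world(p);f=p["frame"]
c=np.hstack([cv2.resize(f[170:250,c0:c0+80],(400,400),interpolation=cv2.INTER_CUBIC) for c0 in(229,399)])
cv2.imwrite("pics/crop.png",c[:,:,::-1])
for n in("gear","bearing"):
    m=nets.silhouettes(n+"_box",p)[0]["pixels"]
    # region around box
    bx=np.nanmedian(w[m],0)
    z=w[...,2]; near=(abs(w[...,1]-bx[1])<110)&(abs(w[...,0]-bx[0])<180)
    deck=near&(z>52)&(z<145)
    k=cv2.connectedComponents(deck.astype(np.uint8))[1]; 
    L=np.bincount(k[deck]).argmax(); 
    P=w[(k==L)][:, :2]
    r=cv2.minAreaRect(P.astype(np.float32));print(n,"rect",r)
    h=near&(z>112)&(z<125); q=w[h]
    print("handle",h.sum(),cv2.minAreaRect(q[:,:2].astype(np.float32)),q.mean(0))
```

```text
gear rect ((535.2313842773438, 23.766822814941406), (131.24774169921875, 275.67266845703125), 80.23439025878906)
handle 439 ((505.50701904296875, 29.187244415283203), (93.38631439208984, 14.154029846191406), 80.12821960449219) [505.42252914  29.88469007 117.93023262]
bearing rect ((509.3022155761719, 326.0641784667969), (275.8222961425781, 130.16075134277344), 0.6424555778503418)
handle 428 ((518.7666015625, 326.5995178222656), (14.25185489654541, 93.16039276123047), 0.6907705664634705) [518.54582949 325.9194709  117.73208487]
```

View pics/crop.png

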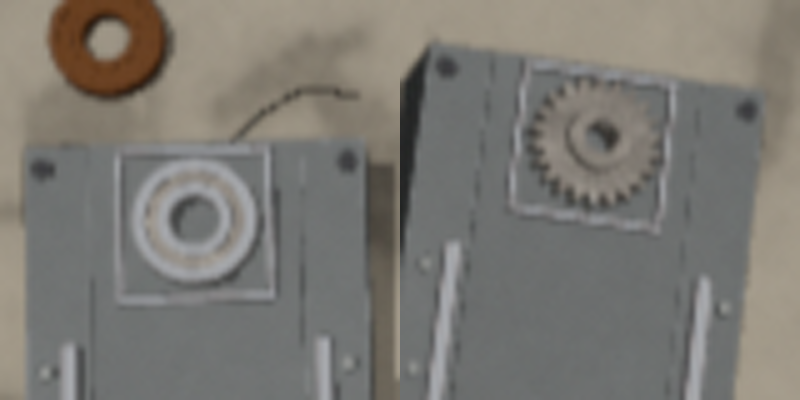

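>>> carry_out(
  claw=-1,
  moves=[
    {"xyz": [0,0,0],"twist": -0.96},
    {"xyz": [0,0,0],"twist": -0.96},
    {"xyz": [0,0,0],"twist": -0.96},
    {"xyz": [-0.9,-0.7,0],"twist": 0},
    {"xyz": [-0.9,-0.7,0],"twist": 0},
    {"xyz": [-0.9,-0.7,0],"twist": 0},
    {"xyz": [-0.9,-0.7,0],"twist": 0},
    {"xyz": [-0.9,-0.7,0],"twist": 0},
    {"xyz": [-0.9,-0.7,0],"twist": 0},
    {"xyz": [-0.9,-0.7,0],"twist": 0},
    {"xyz": [-0.9,-0.7,0],"twist": 0},
    {"xyz": [0,0,0],"twist": 0},
  ],
)

```text
time_s: 1.75
tcp_pos: [364.6, 457.9, 231.5]
ee_rot: [-179.9, 0.2, -179.6]
force: [-0.4, -0.4, -0.2]
width: -0.4
grasp_force: 0.0
```

The left box at pixel (267,277) has the pale ring bearing in its nest at (269,215), so it is the bearing box. Its gate is half open with the hatch showing. The brown ring at (250,178) lies on the bench and is the look-alike. The right box at (428,258) has the toothed gear in its nest at (439,199) and its gate is shut. The handle positions (518.7 and 505.5 in x) match the box-frame geometry.

>>> carry_out(
  moves=[
    {"xyz": [-0.95,-0.67,0],"twist": 0},
    {"xyz": [-0.95,-0.67,0],"twist": 0},
    {"xyz": [-0.95,-0.67,0],"twist": 0},
    {"xyz": [-0.95,-0.67,0],"twist": 0},
    {"xyz": [-0.95,-0.67,0],"twist": 0},
    {"xyz": [-0.95,-0.67,0],"twist": 0},
    {"xyz": [-0.95,-0.67,0],"twist": 0},
    {"xyz": [-0.95,-0.67,0],"twist": 0},
    {"xyz": [0,0,0],"twist": 0},
    {"xyz": [0,0,0],"twist": 0},
  ],
)

```text
time_s: 2.58
tcp_pos: [553.0, 328.1, 231.1]
ee_rot: [180.0, -0.0, -179.5]
force: [-0.3, 0.5, -0.4]
width: 0.2
grasp_force: 0.0
```

>>> carry_out(
  moves=[
    {"xyz": [-0.1,-0.1,0.8],"twist": 0},
    {"xyz": [0,0,0.8],"twist": 0},
    {"xyz": [0,0,0.8],"twist": 0},
    {"xyz": [0,0,0.8],"twist": 0},
    {"xyz": [0,0,0.8],"twist": 0},
    {"xyz": [0,0,0.6],"twist": 0},
    {"xyz": [0,0,0.5],"twist": 0},
    {"xyz": [0,0,0.5],"twist": 0},
    {"xyz": [0,0,0],"twist": 0},
    {"xyz": [0,0,0],"twist": 0},
  ],
)

```text
time_s: 3.42
tcp_pos: [553.9, 326.5, 90.7]
ee_rot: [-180.0, -0.1, -179.3]
force: [0.6, 0.2, 0.9]
width: -0.0
grasp_force: 0.0
```

Run:
```python
from h import *
p=get_image("side");f=p["frame"]
cv2.imwrite("pics/c2.png",cv2.resize(f[130:330,220:480],(780,600))[:,:,::-1]);s=env.state();print(s["tcp_pos"],s["force"])
```

```text
[554.80760772 326.84231233  91.72534283] [ 0.25456307 -0.28879414  0.44817786]
```

View pics/c2.png

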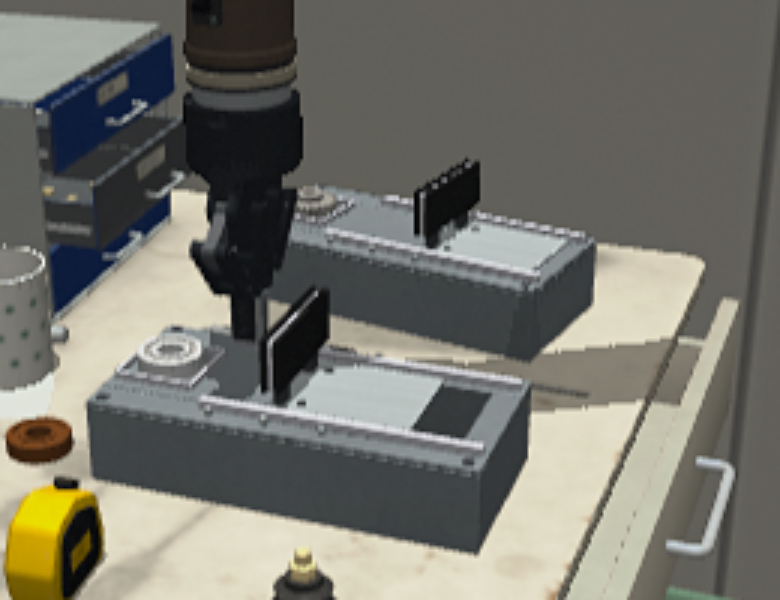

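The closed fingers stand behind the bearing handle (crop pixel ~(245,320)), clear of the nest. Next I push the handle towards the robot.

>>> carry_out(
  moves=[
    {"xyz": [0.3,0,0],"twist": 0},
    {"xyz": [0.3,0,0],"twist": 0},
    {"xyz": [0.25,0,0],"twist": 0},
    {"xyz": [0.25,0,0],"twist": 0},
    {"xyz": [0.2,0,0],"twist": 0},
    {"xyz": [0.2,0,0],"twist": 0},
    {"xyz": [0.2,0,0],"twist": 0},
    {"xyz": [0.2,0,0],"twist": 0},
    {"xyz": [0.2,0,0],"twist": 0},
    {"xyz": [0.1,0,0],"twist": 0},
    {"xyz": [0,0,0],"twist": 0},
    {"xyz": [0,0,0],"twist": 0},
  ],
)

```text
time_s: 4.47
tcp_pos: [498.5, 325.6, 91.0]
ee_rot: [-180.0, -0.1, -179.4]
force: [0.1, -0.1, -0.2]
width: 0.2
grasp_force: 0.0
```

```bash
cat >> h.py <<'E'
def handle(c,yaw,sl=0):
    p=get_image("top");w=world(p);a=np.radians(yaw);d=w[...,:2]-np.array(c)
    X=d[...,0]*np.cos(a)+d[...,1]*np.sin(a);Y=-d[...,0]*np.sin(a)+d[...,1]*np.cos(a)
    m=(abs(X)<90)&(abs(Y)<46)&(abs(Y)>25)&(w[...,2]>110)&(w[...,2]<123)
    return "gate mm",np.round((np.nanmin(X[m])+np.nanmax(X[m]))/2+30,1),m.sum()
B=((509.3,326.1),.66);G=((535.2,23.8),-9.8)
E
python3 - <<'E'
from h import *
print(handle(*B),handle(*G));s=env.state();print(s["tcp_pos"],s["force"])
E
```

```text
('gate mm', np.float64(-0.5), np.int64(95)) ('gate mm', np.float64(-0.2), np.int64(195))
[498.82704483 325.61149392  90.86971784] [-0.42966852 -0.19385725  0.22701476]
```

>>> carry_out(
  moves=[
    {"xyz": [-0.4,0,0],"twist": 0},
    {"xyz": [-0.4,0,0],"twist": 0},
    {"xyz": [0,0,0],"twist": 0},
    {"xyz": [0,0,-0.8],"twist": 0},
    {"xyz": [0,0,-0.8],"twist": 0},
    {"xyz": [0,0,-0.8],"twist": 0},
    {"xyz": [0,0,-0.8],"twist": 0},
    {"xyz": [0,0,-0.8],"twist": 0},
    {"xyz": [0,0,-0.8],"twist": 0},
    {"xyz": [0,0,0],"twist": 0.87},
    {"xyz": [0,0,0],"twist": 0.87},
    {"xyz": [0,0,0],"twist": 0},
  ],
)

```text
time_s: 5.57
tcp_pos: [520.4, 326.0, 212.0]
ee_rot: [180.0, 0.1, 170.1]
force: [-0.7, -0.0, 0.3]
width: 0.1
grasp_force: 0.0
```

>>> carry_out(
  moves=[
    {"xyz": [0,-0.98,0],"twist": 0},
    {"xyz": [0,-0.98,0],"twist": 0},
    {"xyz": [0,-0.98,0],"twist": 0},
    {"xyz": [0,-0.98,0],"twist": 0},
    {"xyz": [0,-0.98,0],"twist": 0},
    {"xyz": [0,-0.98,0],"twist": 0},
    {"xyz": [0,-0.98,0],"twist": 0},
    {"xyz": [0,-0.98,0],"twist": 0},
    {"xyz": [0,-0.98,0],"twist": 0},
    {"xyz": [0,-0.98,0],"twist": 0},
    {"xyz": [0,-0.98,0],"twist": 0},
    {"xyz": [0.1,-0.98,0],"twist": 0},
  ],
)

```text
time_s: 6.57
tcp_pos: [467.0, 35.3, 211.1]
ee_rot: [-180.0, -0.0, 170.3]
force: [0.3, -0.1, 0.5]
width: 0.3
grasp_force: 0.0
```

Run:
```python
from h import *
print(handle(*B),handle(*G));s=env.state();print(s["tcp_pos"],s["ee_rot"],s["force"])
```

```text
('gate mm', np.float64(-0.2), np.int64(200)) ('gate mm', np.float64(-0.1), np.int64(145))
[466.10888257  34.0055276  210.81120512] [-1.79918564e+02 -8.65937614e-02  1.70102645e+02] [-0.82215849  0.00952657  0.53937217]
```

>>> carry_out(
  moves=[
    {"xyz": [0,0,0.7],"twist": 0},
    {"xyz": [0,0,0.7],"twist": 0},
    {"xyz": [0,0,0.7],"twist": 0},
    {"xyz": [0,0,0.7],"twist": 0},
    {"xyz": [0,0,0.6],"twist": 0},
    {"xyz": [0,0,0.5],"twist": 0},
    {"xyz": [0,0,0.5],"twist": 0},
    {"xyz": [0,0,0.4],"twist": 0},
    {"xyz": [0,0,0],"twist": 0},
    {"xyz": [0,0,0],"twist": 0},
  ],
)

```text
time_s: 7.5
tcp_pos: [466.7, 36.9, 90.7]
ee_rot: [-180.0, -0.1, 170.2]
force: [-0.1, 0.7, 0.7]
width: -0.1
grasp_force: 0.0
```

>>> carry_out(
  moves=[
    {"xyz": [-0.4,0,0],"twist": 0},
    {"xyz": [-0.3,0,0],"twist": 0},
    {"xyz": [-0.3,0,0],"twist": 0},
    {"xyz": [-0.3,0,0],"twist": 0},
    {"xyz": [-0.3,0,0],"twist": 0},
    {"xyz": [-0.3,0,0],"twist": 0},
    {"xyz": [-0.3,0,0],"twist": 0},
    {"xyz": [-0.3,0,0],"twist": 0},
    {"xyz": [0,0,0],"twist": 0},
  ],
)

```text
time_s: 8.25
tcp_pos: [529.5, 25.8, 91.3]
ee_rot: [180.0, -0.0, 170.2]
force: [-3.2, 1.9, 1.2]
width: -0.2
grasp_force: 1.3
```

Run:
```python
from h import *
print(handle(*B),handle(*G));s=env.state();print(s["tcp_pos"],s["ee_rot"],s["force"])
```

```text
('gate mm', np.float64(-0.2), np.int64(199)) ('gate mm', np.float64(45.6), np.int64(9))
[529.36462584  25.84654457  91.27965102] [1.79996188e+02 4.95830783e-02 1.70172133e+02] [-1.57444251  0.12871676 -0.81787355]
```

>>> carry_out(
  moves=[
    {"xyz": [-0.25,0,0],"twist": 0},
    {"xyz": [-0.25,0,0],"twist": 0},
    {"xyz": [-0.25,0,0],"twist": 0},
    {"xyz": [-0.25,0,0],"twist": 0},
    {"xyz": [-0.2,0,0],"twist": 0},
    {"xyz": [-0.2,0,0],"twist": 0},
    {"xyz": [0,0,0],"twist": 0},
    {"xyz": [0,0,0],"twist": 0},
  ],
)

```text
time_s: 9.02
tcp_pos: [565.2, 19.7, 91.9]
ee_rot: [180.0, 0.2, 170.2]
force: [-0.1, 0.6, 0.1]
width: -0.2
grasp_force: 0.0
```

Run:
```python
from h import *
print(handle(*B),handle(*G));s=env.state();print(s["tcp_pos"],s["ee_rot"],s["force"])
```

```text
('gate mm', np.float64(-0.2), np.int64(201)) ('gate mm', np.float64(84.4), np.int64(15))
[564.45186901  19.77134752  91.72643538] [1.79990635e+02 1.56084495e-01 1.70174119e+02] [0.39579455 0.86657327 0.69682387]
```

Force is back to zero, so the gate has snapped in. I back off, rise and check with a picture.

>>> carry_out(
  moves=[
    {"xyz": [0.5,0,0],"twist": 0},
    {"xyz": [0.6,0,0],"twist": 0},
    {"xyz": [0,0,-0.8],"twist": 0},
    {"xyz": [0,0,-0.8],"twist": 0},
    {"xyz": [0,0,-0.8],"twist": 0},
    {"xyz": [0.5,0,-0.8],"twist": 0},
    {"xyz": [1,0,-0.8],"twist": 0},
    {"xyz": [1,0,-0.8],"twist": 0},
    {"xyz": [1,0,0],"twist": 0},
    {"xyz": [1,0,0],"twist": 0},
    {"xyz": [1,0,0],"twist": 0},
    {"xyz": [0,0,0],"twist": 0},
  ],
)

```text
time_s: 10.12
tcp_pos: [396.2, 48.7, 210.5]
ee_rot: [-180.0, -0.2, 170.2]
force: [-0.3, 0.8, -1.2]
width: -0.2
grasp_force: 0.0
```

Run:
```python
from h import *
print(handle(*B),handle(*G));s=env.state();print(s["tcp_pos"],s["force"])
cv2.imwrite("pics/end.png",get_image("top")["frame"][:,:,::-1])
```

```text
('gate mm', np.float64(-0.2), np.int64(202)) ('gate mm', np.float64(79.6), np.int64(201))
[400.78290218  48.2050952  211.72676833] [0.58046709 0.3315934  0.46821108]
```

View pics/end.png

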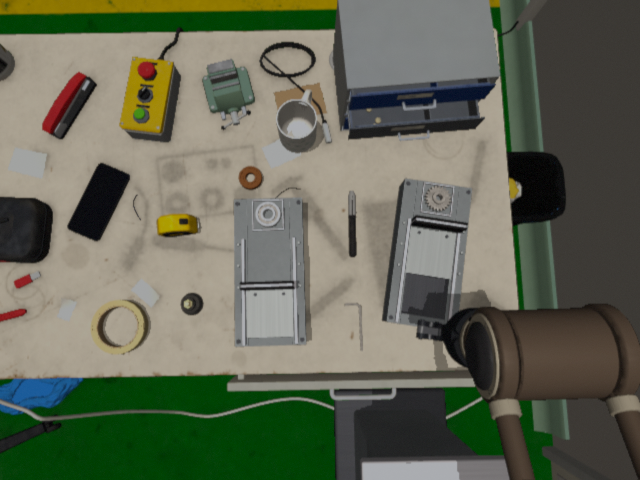

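The bearing gate is shut, with its handle at (270,285). The gear gate is fully open, with its handle at (440,223). The sample parts and bystanders have not moved.

```bash
python3 -c "
from station import order
print(order.hand_in())"
```

```text
the job is handed in; nothing more can be done
None
```

The bearing gate was pushed shut first (measured at -0.2 mm), then the gear gate was pushed fully open (79.6 mm against 80 mm); nothing else was moved, and the job was handed in after about 10 s.

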